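# Sight the reference ball through the bench mirror

### The job

Wake the bench camera by pressing the three round keys on the white key box fully down, one at a time, in order of size: largest, middle, smallest. Then take the white grip bar on top of the spring-return mirror and turn the mirror until the camera, looking at the middle of the mirror, sees the white ball on its post reflected there. Finish while still holding the bar steady at that angle (let go and the mirror springs back); do not touch the mirror plate, the camera or the ball and its post, and leave the other things on the bench where they are.

Things in the scene. Friction and masses are not known exactly. Their poses are not given: they have to be found in the camera images.
- key_large (a joint): travel of the largest key (m): 0 up, 0.005 fully down. A black round cap 34 mm across in a grey collar 50 mm across, on top of the white key box (90 x 190 x 40 mm). Presses straight down, springs back; force 1.2 N at the start of travel, 4 N fully down. The three keys stand in a row 55 mm apart along the box's long side, in any order
- key_middle (a joint): travel of the middle key: as the largest, but cap 24 mm across, collar 40 mm across
- key_small (a joint): travel of the smallest key: as the largest, but cap 16 mm across, collar 32 mm across
- key_large_top (a point): centre of the top face of the largest key, 62 mm above the bench when up (it moves with the key); caps stand 10 mm above their collars
- key_middle_top (a point): centre of the top face of the middle key, as above
- key_small_top (a point): centre of the top face of the smallest key, as above
- mirror_turn (a joint): angle of the mirror (rad) about its upright axis, 0 to 1.4, growing anticlockwise seen from above. At 0, where its spring (0.06 Nm per rad) rests it, the mirror squarely faces the camera
- mirror_bar: the white grip bar on top of the mirror, 44 long x 14 thick x 34 mm tall, on a thin steel stem; it turns with the mirror. Origin on the mirror's turning axis, 78 mm above the bench, z up; the bar's centre lies 112 mm above that origin, its length along x (parallel to the mirror), thickness along y; the mirror's reflecting face looks to -y. Bar bottom 173 mm, top 207 mm above the bench; the mirror plate's top is 149 mm above the bench
- bar_mid (a point): centre of the grip bar, on the turning axis, 190 mm above the bench; axes as the bar
- mirror_glass: the upright mirror plate in a thin black frame, 70 wide x 62 tall x 9 mm, on a post. Origin and axes as the bar; the reflecting face looks to -y and its plane contains the turning axis; its middle is 118 mm above the bench. Not to be touched
- sight_line (a point): unseen reference frame: origin on the turning axis, 118 mm above the bench; its x axis is the camera's centre line as it leaves the mirror after reflection (it turns twice as far as the mirror; at mirror angle 0 it points back at the camera). The camera sees the ball in the mirror's middle when this axis points at the ball
- camera: grey box camera (56 x 70 x 52 mm) with a black lens, fixed on the same aluminium base plate (80 x 300 x 12 mm) as the mirror post. Origin on the base's underside level (bench height), 200 mm from the turning axis; its y axis points at the turning axis, the lens centre line is 118 mm above the bench. Top at 144 mm. Fixed, not to be touched
- target: the reference ball: a white ball 42 mm across on a thin steel post with a round steel foot 70 mm across; fixed. Origin under the foot's centre. It stands 0.22 to 0.37 m from the mirror. Not to be touched
- ball (a point): centre of the white ball, 118 mm above the bench
- dish: bystander: clear flat dish 84 mm across, 14 mm tall, between camera, mirror and ball; origin under its centre
- jar: bystander: white jar 38 mm across, 55 mm tall; origin under its centre
- beaker: bystander: glass beaker 66 mm across, 75 mm tall; origin under its centre
- tray: bystander: white tray 60 x 70 x 22 mm, beyond the camera; origin under its centre
- reagent: bystander: amber bottle 46 mm across, 85 mm tall, beyond the key box; origin under its centre
- bung: bystander: rubber bung 36 mm across, 30 mm tall, beyond the key box; origin under its centre
- spatula: bystander: thin steel spatula about 155 mm long, 8 mm tall, lying on the robot's side of the key box; lies along its x

How it is judged:
By the outcome, as a careful person would: the job done as asked, in the order asked, and still so for the second after the job is handed in, while the arm keeps its last pose, push and grip.
It also fails if it takes over 54 s, if anything falls off the work surface, if the arm or the gripper's body presses on something with over 40 N, if the wrist force passes 120 N, or if a joint passes its speed limit or range.

### The arm

A 6-joint arm with a two-finger parallel gripper is mounted at the origin on the work surface. World frame = base frame: x ahead of the robot, y to its left, z up, the work surface at z = 0. Lengths are in m, angles in rad, forces in N, time in s.
With the tool pointing down it reaches from about 0.275 to 0.975 m from the base axis. Payload 8.4 kg.
Tool frame: the origin (TCP) lies midway between the tips of the shut fingers; the grasp point (between the pads) lies 19 mm behind it; z points along the fingers, x is the direction in which the jaws open and shut, and the axes are right-handed (so a half turn about z gives the same grasp; the last joint's range is limited). The gripper opens to 92 mm and grips with 3 to 60 N. Pads are 20 mm wide; open, the fingers measure 128 mm over their backs; the gripper's body (75 mm by 189 mm) begins 69 mm behind the grasp point.
Start: joints at [-1.159, 0.353, 1.633, -0, 1.155, -0.002], TCP at [0.251, -0.572, 0.215] pointing down, gripper open.
Joint ranges: [-2.63, 2.63], [-0.92, 2.1], [0.06, 2.66], [-1.3, 4.44], [0, 2.69], [-3.02, 3.02]. Speed limits (rad/s): [2.22, 2.22, 2.79, 3.14, 3.14, 3.14].

### API

Orientations are given as a unit quaternion [w, x, y, z].
In Python, from bench import r gives the robot as it stands.
- The arm moves only by the shell command python3 -m jog 'ROWS' [OPENING]. ROWS is JSON, one flat list of numbers, 4 for each row, row after row: the shift along the tool's x, y, z in mm, then the turn about the tool's z in degrees. In form: [tx, ty, tz, roll, tx, ty, tz, roll, ...]. A call has 1 to 8 rows; each row shifts and turns the commanded pose from where the row before left it, along the tool's axes as they then stand; what a row does not reach is not made up. A row lasts 1/8 s, in which the tool goes at most 62.5 mm and 10.7 degrees, less where a joint would pass 70% of its speed; a pose out of reach is approached as far as the arm can. A call is refused whole if a number of a shift passes 62.5 or a number of a turn 10.7, either way. A call with a gripper value outside its range is refused whole. OPENING is the closure, from 0 (fully open) to 1 (shut), set as the call begins (- or left out, the last holds). The fingers move at their own pace and stop on an object; the grip force is fixed at half the most. Time passes only in rows, so rows that do not move let the fingers close. It gives the time, the measured TCP pose, the force and the opening at its end, in the units of the state.
- r.sense(): the state, without advancing time (a new reading comes with each control period).
- r.grab_frame(name): name is "scene" or "top"; returns (picture, depth): 400x640x3 uint8, blue, green, red; 400x640 float32, m along the optical axis (not along the pixel's ray), 0 where there is no reading.
- r.calibration(name): a dict with "intrinsics" (3x3 intrinsics, pixels), "origin" and "attitude" of the camera in the world. Camera axes: x right, y down, z forward; pixel columns grow to the right and rows downward; lengths in m; the calibration is good to about 2 mm. A picture is of the moment at which its call begins. calibration takes no time and is no camera call.
- r.sign_off(): hands the job in, once; it reports no verdict.
Trained networks look in the newest picture that a camera, given by its name, has taken for a name from the list of things; names that differ only in an ending like _2 or _b are one class to them, and where a whole thing is asked for, a point or a joint stands for the part that bears it (a point fixed in the world has none). Each returns a list of dicts, best first, with "conf" (0 to 1); they miss things now and then, are a little off and sometimes report something else, mostly with a low value. They report only what shows in the picture. A call takes as long as a camera call.
- r.outline_of(camera, name): "region" (400x640 bool, what is visible of it).
- r.landmark_of(camera, name): "xyz" ([x, y, z] in m, in world coordinates, good to about 4 mm: a listed point, or the origin of a listed thing).
The state is a dict: "time": time; "q": joint angles; "joint_vel": joint speeds; "effort": joint torques, N m; "position": TCP position; "tool_rot": TCP orientation; "wrist_force": force on the tool from outside, world axes, zero at the start; "torque": the same for the moment, N m; "finger_gap": finger opening in m.
Only numpy, scipy, OpenCV 4.12 (cv2) and the standard library are available. Lean on these libraries where they do the work, as an engineer would, in place of code of your own. Each camera call takes 0.05 s, during which the arm holds its last target. There are 200 camera calls.

## Working session

There is one attempt and no reset: what is moved stays moved. The work goes in short steps, Python scripts to look and compute and a shell command to move; the robot and the scene stay as the last step left them, time stands still between calls to the robot, and variables do not carry over. Pictures are saved under pics/ and viewed, about 8 in all and at most 12, crops included, and the job is handed in when it is done.

```bash
mkdir -p pics; python3 - <<'E'
from bench import r
import cv2,numpy as np
for c in("top","scene"):
    im,d=r.grab_frame(c); cv2.imwrite(f"pics/{c}0.png",im)
    k=r.calibration(c); print(c,np.round(k["origin"],3),np.round(k["attitude"],3).tolist())
    for n in["key_large_top","key_middle_top","key_small_top","bar_mid","camera","ball","dish","jar","beaker","tray","reagent","bung","spatula"]:
        print(n,[(np.round(o["xyz"],3).tolist(),round(o["conf"],2)) for o in r.landmark_of(c,n)[:2]])
s=r.sense();print(s)
E
```

```text
top [ 0.392 -0.043  1.212] [-0.071, 0.707, -0.701, 0.058]
key_large_top [([0.539, -0.29, 0.059], 0.65)]
key_middle_top [([0.546, -0.4, 0.06], 0.56)]
key_small_top [([0.544, -0.348, 0.06], 0.52)]
bar_mid [([0.511, 0.082, 0.187], 0.71), ([0.628, -0.316, 0.0], 0.3)]
camera [([0.492, -0.119, -0.003], 0.63), ([0.606, -0.119, -0.001], 0.47)]
ball [([0.748, 0.123, 0.118], 0.84), ([0.445, -0.353, 0.0], 0.7)]
dish [([0.609, 0.012, 0.006], 0.97)]
jar [([0.636, 0.16, 0.004], 0.65)]
beaker []
tray [([0.607, -0.118, -0.002], 0.58)]
reagent [([0.681, -0.39, 0.001], 0.75)]
bung [([0.625, -0.321, -0.001], 0.48)]
spatula [([0.446, -0.355, 0.004], 0.73)]
scene [ 1.207 -0.061  1.016] [-0.219, 0.687, 0.661, -0.206]
key_large_top [([0.537, -0.286, 0.064], 0.55)]
key_middle_top [([0.55, -0.4, 0.063], 0.56)]
key_small_top [([0.539, -0.342, 0.06], 0.55), ([0.547, -0.4, 0.064], 0.26)]
bar_mid [([0.503, 0.078, 0.19], 0.45)]
camera [([0.489, -0.119, 0.001], 0.8), ([0.678, -0.392, -0.003], 0.37)]
ball [([0.744, 0.121, 0.114], 0.8)]
dish [([0.61, 0.014, -0.001], 0.86), ([0.509, 0.081, 0.078], 0.67)]
jar [([0.642
[... 320 characters left out ...]
, -0.35, 0.001], 0.61)]
{'time': 1.4, 'q': array([-1.15942738e+00,  3.53030268e-01,  1.63338864e+00, -2.41246353e-05,
        1.15517237e+00, -2.41119715e-03]), 'joint_vel': array([ 0.00030584, -0.00088134,  0.0011949 , -0.00016687, -0.00075213,
        0.00056685]), 'effort': array([-1.29738644e-03, -5.93765295e+01, -3.34562302e+01,  6.96094008e-02,
        1.58109009e-02, -5.78477426e-06]), 'position': array([ 0.25128881, -0.57227593,  0.21456892]), 'tool_rot': array([ 9.60396070e-06,  8.37281983e-01, -5.46771324e-01, -5.47907797e-06]), 'wrist_force': array([-0.03968551, -0.59111044,  0.02331458]), 'torque': array([-0.0342652 , -0.01386668, -0.00542173]), 'finger_gap': 0.09185870271944517}
```

View pics/top0.png

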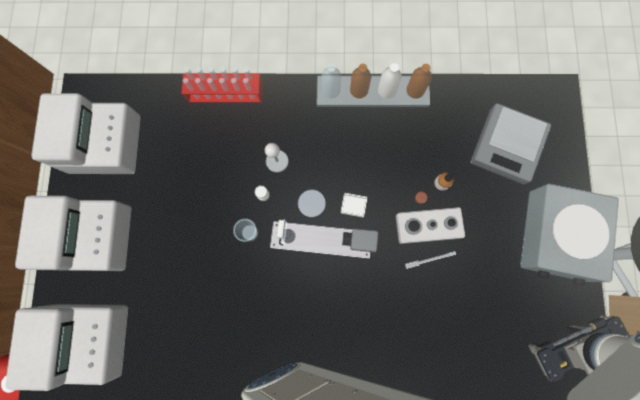

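View pics/scene0.png

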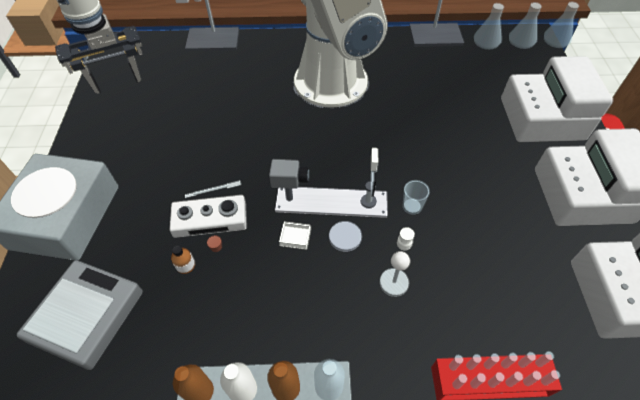

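```bash
cat >h.py <<'E'
import numpy as np
from bench import r
from scipy.spatial.transform import Rotation as R
def pose(s=None):
    s=s or r.sense(); w,x,y,z=s["tool_rot"]; return np.array(s["position"]),R.from_quat([x,y,z,w])
def todo(t,yaw=None):
    """tool-frame shift (mm) to world TCP target t; yaw of tool x axis in world (deg, mod 180) and needed roll"""
    p,A=pose(); print("shift",np.round(A.inv().apply(np.array(t)-p)*1e3,1))
    X=A.apply([1,0,0]); a=np.degrees(np.arctan2(X[1],X[0])); print("x-yaw",round(a,1))
    if yaw is not None:
        # tool z down: +roll lowers world yaw
        print("roll",round(((a-yaw)+90)%180-90,1))
def pix(c,P):
    k=r.calibration(c); w,x,y,z=k["attitude"]
    q=R.from_quat([x,y,z,w]).inv().apply(np.atleast_2d(P)-k["origin"]); q=q@np.array(k["intrinsics"]).T
    return q[:,:2]/q[:,2:]
def unpix(c,uv,zw):
    k=r.calibration(c); w,x,y,z=k["attitude"]
    uv=np.atleast_2d(uv); d=np.c_[uv,np.ones(len(uv))]@np.linalg.inv(k["intrinsics"]).T
    d=R.from_quat([x,y,z,w]).apply(d); o=np.array(k["origin"]); return o+d*((zw-o[2])/d[:,2])[:,None]
E
python3 -c "
from h import *
print(pix('top',[[.538,-.288,.062],[.548,-.4,.062],[.542,-.345,.062],[.507,.08,.19],[.746,.122,.118],[.49,-.119,.144]]))
todo([.538,-.288,.12])"
```

```text
[[413.59596687 225.51647201]
 [452.36981542 222.40205881]
 [433.34054496 224.30568575]
 [281.24918641 230.10838237]
 [272.00097584 149.92287133]
 [357.20168142 239.00143072]]
shift [-145.  -376.8   94.6]
x-yaw -66.3
```

The top view shows the keys in one row: largest at (414,226), smallest at (433,225), middle at (452,223). The mirror bar is at (281,230), the camera at (360,240) and the ball at (272,150). The landmarks agree with the picture and with the heights given. I'll go above the largest key with the fingers shut.

```bash
python3 -m jog '[-18,-47,0,0,-18,-47,0,0,-18,-47,0,0,-18,-47,10,0,-18,-47,15,0,-18,-47,20,0,-18,-47,20,0,-19,-48,20,0]' 1; python3 - <<'E'
from h import *
import cv2
im,d=r.grab_frame("top"); im2,d2=r.grab_frame("scene")
for c in("top","scene"):
  for n in["key_large_top","key_middle_top","key_small_top"]:
    print(c,n,[(np.round(o["xyz"],3).tolist(),round(o["conf"],2)) for o in r.landmark_of(c,n)[:2]])
a=cv2.resize(im[180:270,370:490],None,fx=5,fy=5); b=cv2.resize(im2[150:270,150:270],None,fx=4,fy=4)
cv2.imwrite("pics/k1.png",np.vstack([a[:,:600],cv2.copyMakeBorder(b,0,0,0,120,0)])[:600+330]) if 0 else cv2.imwrite("pics/k1.png",b)
todo([.538,-.289,.062])
print(r.sense()["wrist_force"],r.sense()["time"])
E
```

```text
time: 2.4
position: [0.5394, -0.2868, 0.1292]
tool_rot: [0.0, 0.837, -0.547, 0.0]
wrist_force: [0.4, -1.1, 0.2]
finger_gap: 0.0145
top key_large_top []
top key_middle_top []
top key_small_top []
scene key_large_top [([0.536, -0.289, 0.061], 0.51)]
scene key_middle_top [([0.548, -0.398, 0.063], 0.51), ([0.632, -0.32, -0.001], 0.32)]
scene key_small_top [([0.541, -0.347, 0.06], 0.39)]
shift [-0.  -0.3 68.3]
x-yaw -66.4
[ 0.397639    0.63115266 -0.20673115] 2.8
```

View pics/k1.png

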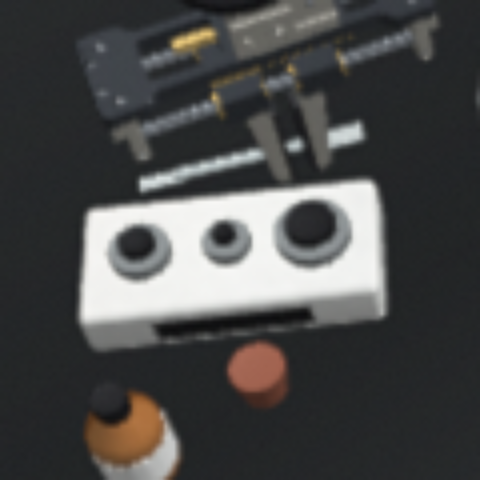

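The picture shows, left to right, the middle key at (137,247), the smallest at (225,238) and the largest at (312,228), with the fingers above. The order is confirmed, so I press the largest.

```bash
python3 -m jog '[0,0,40,0,0,0,20,0,0,0,6,0,0,0,4,0,0,0,3,0,0,0,1,0,0,0,0,0]'; python3 -c "
from h import *
s=r.sense();print(s['position'],s['wrist_force'],s['finger_gap'])"
```

```text
time: 3.68
position: [0.5384, -0.2883, 0.0564]
tool_rot: [0.0, 0.837, -0.547, 0.0]
wrist_force: [-3.1, -1.5, 4.8]
finger_gap: 0.0007
[ 0.53843503 -0.28829913  0.0563995 ] [-3.08632657 -1.51211657  4.75962301] 0.0007236707038444126
```

```bash
python3 -m jog '[0,0,1.5,0,0,0,1.5,0,0,0,0,0]'; python3 -c "
from h import *
todo([.548,-.3995,.075])"
```

```text
time: 4.05
position: [0.5386, -0.2883, 0.0559]
tool_rot: [0.0, 0.837, -0.547, 0.001]
wrist_force: [-11.1, 2.7, 30.8]
finger_gap: 0.0002
shift [105.6  36.1 -19. ]
x-yaw -66.3
```

The force rose sharply to 31 N, so the key is on its stop. Now the middle key.

```bash
python3 -m jog '[0,0,-12,0,0,0,-13,0,53,18,0,0,52.6,18,0,0,0,0,0,0]'; python3 -c "
from h import *
todo([.548,-.3995,.062])"; python3 -m jog '[0,0,10,0,0,0,7,0,0,0,4,0,0,0,1.5,0,0,0,1,0,0,0,0,0]'
```

```text
time: 4.68
position: [0.5482, -0.4027, 0.0781]
tool_rot: [0.0, 0.837, -0.548, 0.001]
wrist_force: [0.3, -0.2, 0.2]
finger_gap: 0.0005
shift [-3.  -1.1 16.1]
x-yaw -66.5
time: 5.42
position: [0.5473, -0.3976, 0.0561]
tool_rot: [-0.0, 0.837, -0.546, -0.001]
wrist_force: [-7.0, 6.2, 21.2]
finger_gap: 0.0006
```

```bash
python3 -m jog '[0,0,-12,0,0,0,-13,0,-26,-7.8,0,0,-26,-7.8,0,0,0,0,0,0,0,0,0,0]'; python3 -c "
from h import *
todo([.5415,-.3455,.062])"; python3 -m jog '[0,0,10,0,0,0,7,0,0,0,4,0,0,0,2,0,0,0,1,0,0,0,0,0]'
```

```text
time: 6.18
position: [0.5416, -0.3458, 0.0795]
tool_rot: [0.0, 0.837, -0.547, 0.001]
wrist_force: [0.5, -0.5, 0.3]
finger_gap: 0.0009
shift [-0.3 -0.  17.5]
x-yaw -66.3
time: 6.92
position: [0.5408, -0.3456, 0.0563]
tool_rot: [0.0, 0.837, -0.547, -0.0]
wrist_force: [-4.6, 0.4, 12.5]
finger_gap: 0.0005
```

```bash
python3 - <<'E'
from h import *
s=r.sense();print(s["position"],s["wrist_force"])
import cv2
im2,d2=r.grab_frame("scene"); im,_=r.grab_frame("top")
b=cv2.resize(im2[150:270,150:270],None,fx=4,fy=4)
cv2.imwrite("pics/k2.png",b)
P={}
for i in range(3):
  for c in("top","scene"):
    for n in["bar_mid","camera","ball","mirror_bar"]:
      o=r.landmark_of(c,n)
      if o: P.setdefault((n,c),[]).append(o[0]["xyz"])
for k,v in P.items(): print(k,np.round(np.mean(v,0),4),np.round(np.std(v,0),4))
E
```

```text
[ 0.5408408  -0.34557453  0.05625779] [-4.56463074  0.38299621 12.4554056 ]
('bar_mid', 'top') [0.5125 0.0823 0.1933] [0. 0. 0.]
('camera', 'top') [ 0.491  -0.1228 -0.0028] [0. 0. 0.]
('ball', 'top') [0.7489 0.1236 0.1187] [0. 0. 0.]
('mirror_bar', 'top') [0.5106 0.0806 0.0766] [0. 0. 0.]
('bar_mid', 'scene') [0.5017 0.0785 0.1877] [0. 0. 0.]
('camera', 'scene') [ 4.916e-01 -1.153e-01  2.000e-04] [0. 0. 0.]
('ball', 'scene') [0.7407 0.1233 0.1148] [0. 0. 0.]
```

View pics/k2.png

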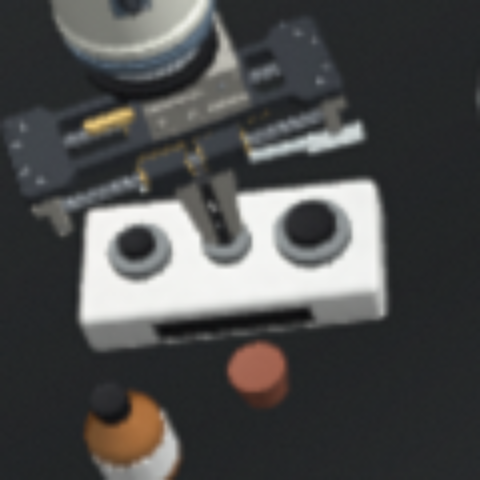

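The smallest key is down under the shut fingers at (225,240), at 12 N. I'll add a little push to be sure, then lift off and move towards the mirror.

```bash
python3 -m jog '[0,0,1,0,0,0,0,0,0,0,-10,0,0,0,-60,0,0,0,-60,0,0,0,-60,0]'; python3 -m jog '[-50,-17.5,0,0,-50,-17.5,0,0,-50,-17.5,0,0,-50,-17.5,0,0,-50,-17.5,0,0,-50,-17.5,0,0,-45,-15,0,0]' 0;
```

```text
time: 8.98
position: [0.5409, -0.3449, 0.2459]
tool_rot: [-0.0, 0.837, -0.547, -0.0]
wrist_force: [0.4, -0.2, 0.2]
finger_gap: 0.0003
time: 9.85
position: [0.5118, 0.0208, 0.2442]
tool_rot: [-0.0, 0.837, -0.547, 0.0]
wrist_force: [1.2, 0.6, -0.4]
finger_gap: 0.0684
```

```bash
python3 - <<'E'
from h import *
import cv2
todo([.508,.0805,.245],-94.9); print(r.sense()["q"].round(2))
# re-use the clear first pictures
for c in("top","scene"):
    im=cv2.imread(f"pics/{c}0.png"); x=(255,185,130,90) if c=="top" else (255,130,190,180)
    X,Y,W,H=x; cv2.imwrite(f"pics/m_{c}.png",cv2.resize(im[Y:Y+H,X:X+W],None,fx=6 if c=="top" else 3.3,fy=6 if c=="top" else 3.3,interpolation=cv2.INTER_CUBIC))
    print(c,pix(c,[[.508,.0805,.207],[.508,.0805,.012],[.491,-.119,.144],[.745,.1235,.118]]).round(1).tolist())
# base plate fit in top picture
im=cv2.imread("pics/top0.png"); g=cv2.cvtColor(im,cv2.COLOR_BGR2HSV)
m=((g[...,2]>130)&(g[...,1]<40)).astype(np.uint8); m[:, :255]=0; m[:215]=0; m[265:]=0; m[:,385:]=0
print("mask",m.sum())
ys,xs=np.nonzero(m); print(xs.min(),xs.max(),ys.min(),ys.max())
# lower edge & upper edge lines: per column extreme rows
for nm,f in(("up",np.min),("lo",np.max)):
    cs=[c for c in range(295,340) if m[:,c].any()]; rs=[f(np.nonzero(m[:,c])[0]) for c in cs]
    p=np.polyfit(cs,rs,1); e=np.polyval(p,[295,340]); w=unpix("top",[[295,e[0]],[340,e[1]]],.012)
    dlt=w[0]-w[1]; print(nm,w.round(4)[:,:2].tolist(),"axis angle",np.degrees(np.arctan2(dlt[1],dlt[0])).round(2),"rms",np.std(np.polyval(p,cs)-rs))
# ball fits
for c,(u,v) in (("top",(272,150)),("scene",(401,261))):
    im=cv2.imread(f"pics/{c}0.png"); g=cv2.cvtColor(im,cv2.COLOR_BGR2HSV); mm=((g[...,2]>150)&(g[...,1]<40)).astype(np.uint8)
    n,l,st,ce=cv2.connectedComponentsWithStats(mm); k=l[v,u]; print(c,k,st[k],ce[k],unpix(c,ce[k],.118).round(4) if k else "")
E
```

```text
shift [-56.2 -20.5  -0.8]
x-yaw -66.3
roll 28.6
[0.04 0.15 1.84 0.   1.16 1.19]
top [[280.3, 229.0], [288.0, 236.4], [357.2, 238.6], [271.5, 150.3]]
scene [[374.4, 154.3], [368.0, 201.7], [291.5, 168.0], [400.6, 260.9]]
mask 2614
255 376 215 257
up [[0.5636, 0.0606], [0.5362, -0.0765]] axis angle 78.7 rms 4.399478726835355
lo [[0.4681, 0.0584], [0.4553, -0.0767]] axis angle 84.61 rms 0.2800495595766245
top 4 [265 144  23  28 427] [275.23185012 158.01639344] [[0.7219 0.1119 0.118 ]]
scene 51 [393 252  17  17 220] [401.25       259.50454545] [[0.7415 0.1255 0.118 ]]
```

View pics/m_top.png

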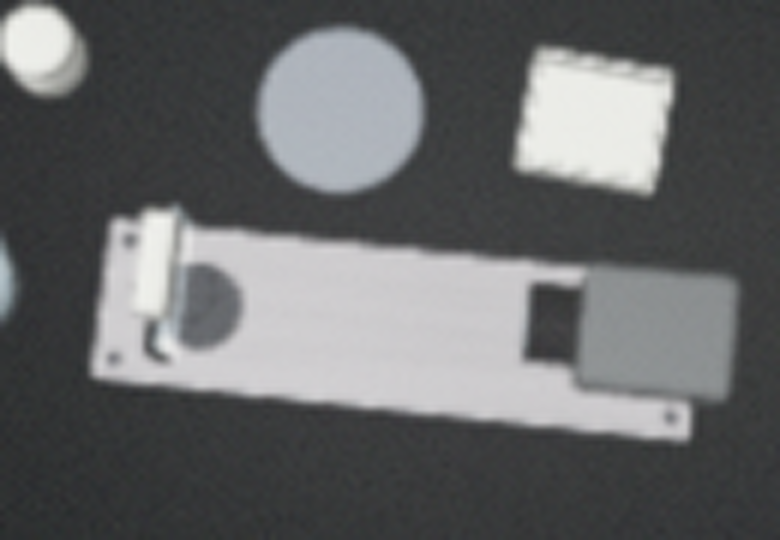

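View pics/m_scene.png

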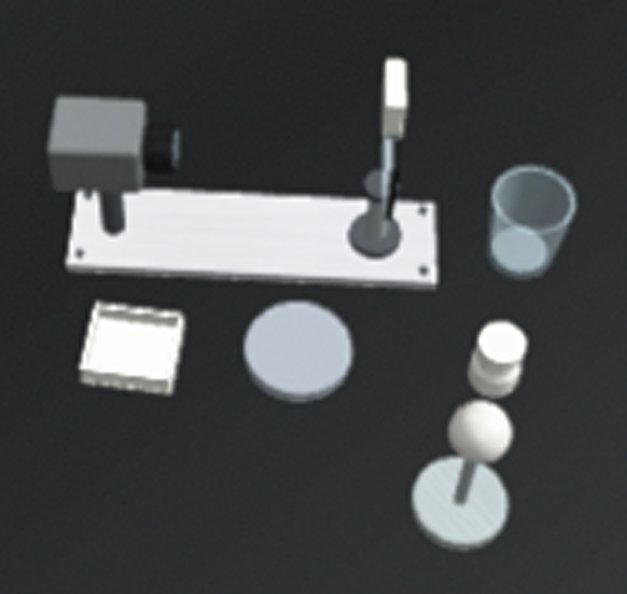

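The top crop shows the bar top at about (155,262), which is full-image (280.8,228.7); the prediction was (280.3,229.0). The scene crop shows the post foot at (374,237), full-image (368.3,201.8), against (368.0,201.7). The axis at (0.508, 0.0805) is confirmed. I'll go above it and align the jaws.

```bash
python3 -m jog '[-28,-10,0,0,-28,-10.5,0,0,0,0,0,9.5,0,0,0,9.5,0,0,0,9.6,0,0,0,0,0,0,0,0]' 0; python3 - <<'E'
from h import *
import cv2
todo([.508,.0805,.174],-95.2); print(r.sense()["q"].round(2))
f=lambda L,z:unpix("top",[[255+x/6,185+y/6] for x,y in L],z)
for L in([(240,231),(580,263)],[(95,378),(690,438)]):
    w=f(L,.012); d=w[0]-w[1]; print("edge",w[:,:2].round(4).tolist(),np.degrees(np.arctan2(d[1],d[0])).round(2))
for c,(u,v),s in(("top",(272,150),4),("scene",(400,261),0)):
    im=cv2.imread(f"pics/{c}0.png",0)[v-18:v+18,u-18:u+18]; im=cv2.resize(im,None,fx=8,fy=8,interpolation=cv2.INTER_CUBIC)
    h=cv2.HoughCircles(im,cv2.HOUGH_GRADIENT,1,60,param1=120,param2=15,minRadius=48,maxRadius=100)
    for x,y,q in (h[0][:2] if h is not None else []):
        p=[u-18+(x+.5)/8-.5,v-18+(y+.5)/8-.5]; print(c,np.round(p,1),q/8,unpix(c,p,.118).round(4))
r.grab_frame("top");r.grab_frame("scene")
for c in("top","scene"):
  for n in("ball","target","camera"): print(c,n,[np.round(o["xyz"],4).tolist() for o in r.landmark_of(c,n)[:1]])
im,_=r.grab_frame("scene"); cv2.imwrite("pics/a.png",cv2.resize(im[90:230,290:450],None,fx=4,fy=4))
E
```

```text
time: 10.72
position: [0.5084, 0.0785, 0.2441]
tool_rot: [-0.0, -0.678, 0.735, 0.0]
wrist_force: [0.3, 0.1, 0.5]
finger_gap: 0.0922
shift [-2.   0.6 70.1]
x-yaw -94.7
roll 0.5
[0.15 0.15 1.83 0.   1.16 1.8 ]
edge [[0.5475, 0.0602], [0.5327, -0.1118]] 85.07
edge [[0.4727, 0.1313], [0.4458, -0.1661]] 84.83
scene [400.1 260. ] 9.0625 [[0.7427 0.1228 0.118 ]]
top ball [[0.7461, 0.122, 0.1169]]
top target [[0.7417, 0.1204, 0.0018]]
top camera [[0.4872, -0.1173, -0.0029]]
scene ball [[0.7436, 0.1257, 0.1134]]
scene target [[0.7443, 0.1269, -0.0019]]
scene camera [[0.4884, -0.1168, -0.0013]]
```

View pics/a.png

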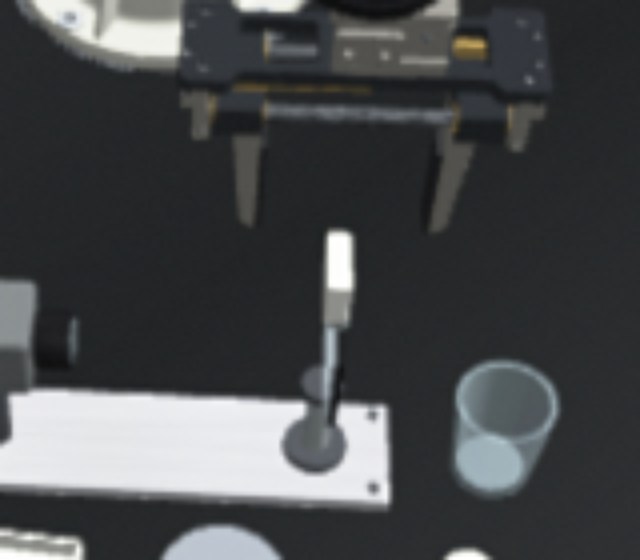

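The open fingers straddle the bar: tips at (245,220) and (440,228), bar at (340,270). I'll descend and grip.

```bash
python3 -m jog '[-2,0.5,15,0.4,0,0,25,0,0,0,20,0,0,0,10,0,0,0,0,0]' 0;  python3 -m jog '[0,0,0,0,0,0,0,0,0,0,0,0,0,0,0,0,0,0,0,0,0,0,0,0,0,0,0,0,0,0,0,0]' 0.8; python3 - <<'E'
from h import *
todo([.508,.0805,.174],-42.4); s=r.sense();print(s["q"].round(2),s["wrist_force"],s["torque"],s["finger_gap"])
E
```

```text
time: 11.8
position: [0.5076, 0.0805, 0.1732]
tool_rot: [-0.001, -0.674, 0.739, 0.0]
wrist_force: [-0.7, -0.4, 0.2]
finger_gap: 0.0914
time: 12.8
position: [0.5082, 0.0806, 0.1741]
tool_rot: [0.0, -0.674, 0.739, 0.0]
wrist_force: [-0.7, 1.1, 1.1]
finger_gap: 0.0186
shift [0.1 0.2 0.1]
x-yaw -95.3
roll -52.9
[0.15 0.23 1.91 0.   1.01 1.82] [-0.69764144  1.12694944  1.12672449] [ 0.1970373  -0.03030832 -0.02536846] 0.018562155046374332
```

```bash
python3 -m jog '[0,0,0,0,0,0,0,0,0,0,0,0,0,0,0,0]' 1; python3 - <<'E'
from h import *
todo([.508,.0805,.174],-42.4); s=r.sense();print(s["wrist_force"],s["torque"],s["finger_gap"])
E
```

```text
time: 13.3
position: [0.5083, 0.0808, 0.1743]
tool_rot: [0.0, -0.674, 0.739, 0.0]
wrist_force: [0.2, 4.6, 2.4]
finger_gap: 0.014
shift [0.3 0.3 0.3]
x-yaw -95.3
roll -52.9
[0.17626483 4.60771776 2.4361396 ] [ 0.76113039 -0.03212527 -0.03451533] 0.013959875537189923
```

Gripped at 14.0 mm. Turning slowly.

```bash
python3 -m jog '[0,0,0,-5,0,0,0,-7,0,0,0,-7,0,0,0,-7]'; python3 -m jog '[0,0,0,-7,0,0,0,-7,0,0,0,-7,0,0,0,-5.9,0,0,0,0,0,0,0,0]'; python3 - <<'E'
from h import *
import cv2
todo([.508,.0805,.174],-42.4); s=r.sense();print(s["wrist_force"],s["torque"],s["finger_gap"])
im,_=r.grab_frame("scene"); cv2.imwrite("pics/b.png",cv2.resize(im[130:290,270:430],None,fx=3.7,fy=3.7,interpolation=cv2.INTER_CUBIC))
r.grab_frame("top")
for c in("top","scene"):
  for n in("ball","sight_line","bar_mid"): print(c,n,[np.round(o["xyz"],4).tolist() for o in r.landmark_of(c,n)[:1]])
E
```

```text
time: 13.8
position: [0.5084, 0.0806, 0.1743]
tool_rot: [-0.0, 0.824, -0.567, 0.0]
wrist_force: [0.0, 1.8, 3.0]
finger_gap: 0.014
time: 14.55
position: [0.5085, 0.0804, 0.1743]
tool_rot: [-0.0, 0.932, -0.363, 0.0]
wrist_force: [2.0, 2.0, 4.2]
finger_gap: 0.0141
shift [-0.5  0.3  0.3]
x-yaw -42.5
roll -0.1
[1.96199172 1.95400563 4.1816292 ] [ 0.25139282 -0.30874113 -0.08157989] 0.014129397532785712
top ball [[0.7464, 0.1226, 0.1163]]
top sight_line []
top bar_mid []
scene ball [[0.7378, 0.1219, 0.117]]
scene sight_line []
scene bar_mid [[0.5057, 0.0796, 0.1856]]
```

View pics/b.png

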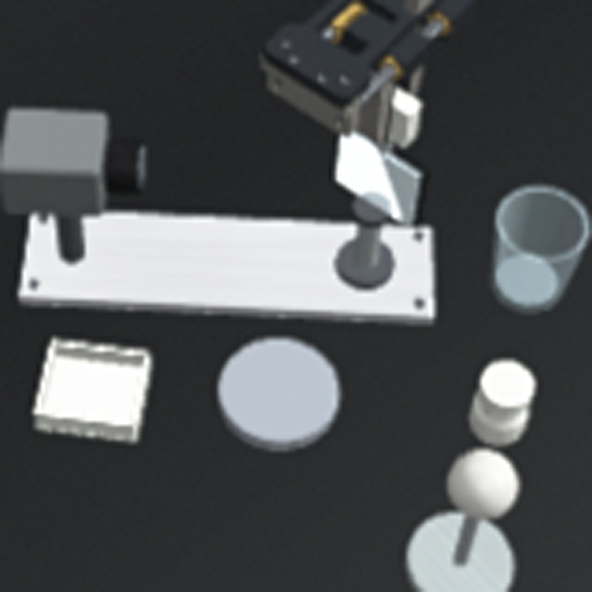

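The picture shows the mirror at (378,180) turned towards the ball at (483,485), with the bar held at (405,115). The jaw yaw is −42.5°, and averaging all measurements puts the target at −42.5°. Handing in.

```bash
python3 -c "
from h import *
s=r.sense();print(s['time'],s['position'],s['joint_vel'].round(4),s['finger_gap']);todo([.508,.0808,.174],-42.5);print(r.sign_off())"
```

```text
14.95 [0.50845337 0.08039061 0.17424252] [ 0.0006  0.0015  0.0003 -0.     -0.0002 -0.0016] 0.014108320224868014
shift [-0.6  0.   0.2]
x-yaw -42.4
roll 0.1
the job is handed in; nothing more can be done
None
```

I pressed the three keys in order, then turned the mirror by its grip bar to point at the ball. I handed the job in at 14.95 s, still holding the bar.

- **Keys:** largest, middle and smallest went down one at a time, with wrist forces of 31, 21 and 12 N. Each tip stopped at 56 mm, short of where it was sent, so I take them as fully down. The smallest then got 1 mm more push, and I did not read the force after that.
- **Mirror:** I gripped the bar (14.1 mm finger gap) and turned it about 52.9°. The jaw angle at the end was −42.4° to −42.5°, against a target of about −42.5°.
- **Accuracy:** repeat estimates of the target differed by only about 0.15°. Single ball and bar positions differed by up to about 10 mm between the two cameras, so I averaged them. I estimate the mirror angle is good to about 0.5°.
- **Not seen directly:** there was no view from the bench camera itself, so I worked out the reflection from measured positions. The last picture showed the mirror turned towards the ball, and the dish, jar, beaker and tray in place. The items near the key box were last seen in place during the final key press.

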